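# Drop the long roller into the roller stand

## Task

Fit the long roller into the blue roller stand: lift it off its timber rest, keep hold of it while you lower it level between the two cheeks so that both axle ends sit at the bottom of their slots, then let go and back away. The shorter roller does not fit the stand: leave it in its rest.

Things in the scene. Friction and masses are not known exactly. Their poses are not given: they have to be found in the camera images.
- roller_center (a point): The long roller: black rubber drum, diameter 44 mm, 90 mm long, on a steel axle, diameter 14 mm, 164 mm long (37 mm out of each drum end); 0.4 to 0.8 kg. The point is its centre, on the axle line half-way along; y runs along the axle (ends alike; it may be rolled about y). It starts level, centre 46 mm above the table, in its timber rest. Grasp it across the middle of the drum.
- stand: Roller stand, blue steel, fixed: base plate 100 x 160 x 10 mm, two cheeks 12 mm thick, 90 wide, 100 high, at y = -66 and +66 mm, 120 clear between. Each has an open-topped slot at x = 0: funnel 48 wide at the top, 18 wide at height 83, straight down to a flat bottom at 65. Origin: middle of the underside; z up. The seated axle lies along y at x = 0, axle line 72 mm up. Open to +x, -x and above.
- rest_long: The long roller's timber rest, fixed: a plank 60 x 150 x 12 mm with two blocks (60 wide, 18 thick, tops 49 mm high, at y = -64 and +64 mm) whose 10 mm deep notches, open at the top, hold the axle ends. Origin: middle of the underside; z up, y along the axle. The drum hangs free 12 mm above the plank; lift it straight up.
- short_roller_center (a point): The shorter roller, a bystander in a shorter timber rest: the same drum and axle diameters, but the drum is 50 mm long and the axle 100 mm, too short to reach across the stand. The point is its centre, on the axle line, 46 mm above the table; y runs along the axle.
Not all that is in view belongs to the job. Of the things that look like the stand, the middle-sized one is meant.

How it is judged:
By the outcome, as a careful person would: the job done as asked, in the order asked, and still so for the second after the job is handed in, with the robot touching nothing.
It also fails if it takes over 38 s, if anything falls off the work surface, if the arm or the gripper's body presses on something with over 40 N, if the wrist force passes 120 N, or if a joint passes its speed limit or range.

## Robot

A 7-joint arm with a two-finger parallel gripper is mounted at the origin on the work surface. World frame = base frame: x ahead of the robot, y to its left, z up, the work surface at z = 0. Lengths are in mm, angles in rad, forces in N, time in s.
With the tool pointing down it reaches from about 425 to 875 mm from the base axis. Payload 8.4 kg.
Tool frame: the origin (TCP) lies midway between the tips of the shut fingers; the grasp point (between the pads) lies env.hold_point_z behind it (env.hold_point_z is the distance from the TCP to the grasp point, in mm); z points along the fingers, y is the line along which they close (so a half turn about z gives the same grasp; the last joint's range is limited). The gripper opens to 85 mm and grips with 20 to 120 N. Pads are 22 mm wide; open, the fingers measure 114 mm over their backs; the gripper's body (76 mm by 85 mm) begins 54 mm behind the grasp point. The pads swing forward as they close: fully open they stand 13 mm farther back than shut.
Start: joints at [1.121, 0.333, 0.04, 1.465, -0.013, 1.343, -0.059], TCP at [223.348, -610.393, 231.308] pointing down, gripper open.
Joint ranges: [-2.58, 2.58], [-0.38, 2.09], [-1.3, 1.39], [0.25, 2.4], [-1.5, 4.64], [0.08, 2.09], [-2.65, 2.65]. Speed limits (rad/s): [2.22, 2.22, 2.79, 2.79, 3.14, 3.14, 3.14].

## Interface

Orientations are given as a 3x3 rotation matrix whose columns are the frame's x, y, z axes.
In Python, from cell import env, optics gives the robot as it stands.
- The arm moves only by the tool step_arm, never from a script. Its argument "commands" is a list of rows, each a list of 3 entries, a list of its own where there are three numbers: the closure, from 0 (fully open) to 1 (shut), then the shift along the tool's x, y, z in m, then the turn, a rotation vector about the tool's x, y, z in degrees. A call has exactly 10 rows; each row shifts and turns the commanded pose from where the row before left it, along the tool's axes as they then stand; what a row does not reach is not made up. A row lasts 1/8 s, in which the tool goes at most 62.5 mm and 10.7 degrees, less where a joint would pass 70% of its speed; a pose out of reach is approached as far as the arm can. A call with a gripper value outside its range is refused whole. The fingers move at their own pace and stop on an object; "squeeze" is the grip in N (left out, the last holds). Time passes only in rows, so rows that do not move let the fingers close, or fill a call up. It gives the time, the measured TCP pose, the force, the opening and the grip force at its end, in the units of the state.
- env.get_obs(): the state, without advancing time (a new reading comes with each control period).
- optics.get_image(name): name is "side" or "top"; returns the picture (384x512x3 uint8, red, green, blue); there is no depth.
- optics.get_calibration(name): a dict with "intrinsics" (3x3 intrinsics, pixels), "R" (3x3) and "t" (3): a world point X has camera coordinates R X + t. Camera axes: x right, y down, z forward; pixel columns grow to the right and rows downward; lengths in mm; the calibration is good to about 2 mm. A picture is of the moment at which its call begins. get_calibration takes no time and is no camera call.
- env.finish_job(): hands the job in; it is judged then, once.
The state is a dict: "time_s": time; "qpos": joint angles; "dq": joint speeds; "joint_efforts": joint torques, N m; "ee_pos": TCP position; "tool_rot": TCP orientation; "ft_force": force on the tool from outside, world axes, zero at the start; "ft_torque": the same for the moment, N m; "gripper_width": finger opening in mm; "grasp_force": force on a finger pad.
Only numpy, scipy, OpenCV 4.12 (cv2) and the standard library are available. Lean on these libraries where they do the work, as an engineer would, in place of code of your own. Each camera call takes 0.05 s, during which the arm holds its last target. There are 200 camera calls.

## Working session

There is one attempt and no reset: what is moved stays moved. The work goes in short steps, Python scripts to look and compute and a tool call to move; the robot and the scene stay as the last step left them, time stands still between calls to the robot, and variables do not carry over. Pictures are saved under pics/ and viewed, at most 10 in all, crops included, and the job is handed in when it is done.

Besides the shell and the picture viewer there is one more tool, called after "Call:" as a command line: name --argument value ..., lists and objects as JSON in quotes. step_arm: Moves the arm, as the interface text tells. Its arguments: {"type":"object","properties":{"commands":{"type":"array"},"squeeze":{"type":"number"}},"required":["commands"]}

```bash
mkdir -p pics; ls
python3 - <<'E'
from cell import env, optics
import cv2,numpy as np
for n in("top","side"):
    im=optics.get_image(n); cv2.imwrite(f"pics/{n}0.png",im[:,:,::-1])
    c=optics.get_calibration(n); print(n,np.array(c["intrinsics"]).round(1).tolist(),np.array(c["R"]).round(3).tolist(),np.array(c["t"]).round(1).tolist())
o=env.get_obs(); print(o["time_s"],np.round(o["ee_pos"],1),np.round(o["tool_rot"],3).tolist(),o["gripper_width"],env.hold_point_z)
E
```

```text
pics
top [[464.6, 0.0, 248.4], [0.0, 464.6, 189.3], [0.0, 0.0, 1.0]] [[-0.014, -1.0, -0.015], [-0.996, 0.015, -0.085], [0.085, 0.013, -0.996]] [-77.0, 501.6, 1303.4]
side [[348.0, 0.0, 250.1], [0.0, 348.0, 195.1], [0.0, 0.0, 1.0]] [[-0.99, -0.143, 0.008], [-0.115, 0.758, -0.642], [0.086, -0.636, -0.767]] [491.3, 161.3, 767.6]
0.1 [ 223.2 -610.   230.5] [[0.939, 0.344, -0.001], [0.344, -0.939, 0.001], [-0.0, -0.001, -1.0]] 85.42903708717566 18.700000000000003
```

View pics/top0.png

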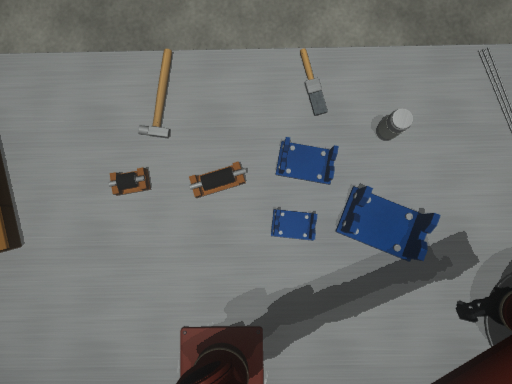

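View pics/side0.png

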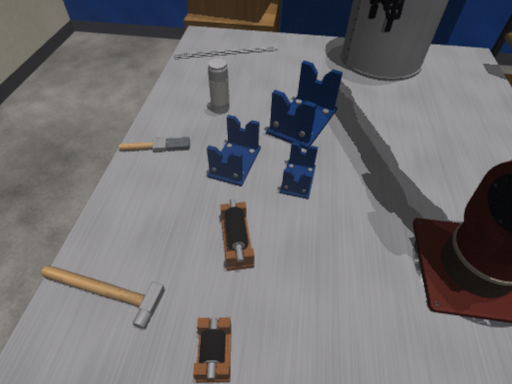

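Top view candidates are stands at (306,161) middle, (294,224) small and (387,222) large, and rollers at (218,180) long and (128,181) short. By the description I want the stand at (306,161) and the roller at (218,180). I'll check both in one close crop with measurement.

Run:
```python
import cv2,numpy as np
a=cv2.imread("pics/top0.png")[130:205,180:350]; a=cv2.resize(a,None,fx=4.5,fy=4.5,interpolation=cv2.INTER_CUBIC)
b=cv2.imread("pics/side0.png")[110:275,190:270]
b=cv2.resize(b,None,fx=4.5,fy=4.5,interpolation=cv2.INTER_CUBIC)
cv2.imwrite("pics/cropt.png",a)
# side: two parts side by side
s=cv2.imread("pics/side0.png"); p=s[110:190,200:270]; q=s[195:275,205:275]
cv2.imwrite("pics/crops.png",cv2.resize(np.hstack([p,q]),None,fx=5.6,fy=5.6,interpolation=cv2.INTER_CUBIC))
```

```text
(no output)
```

View pics/cropt.png

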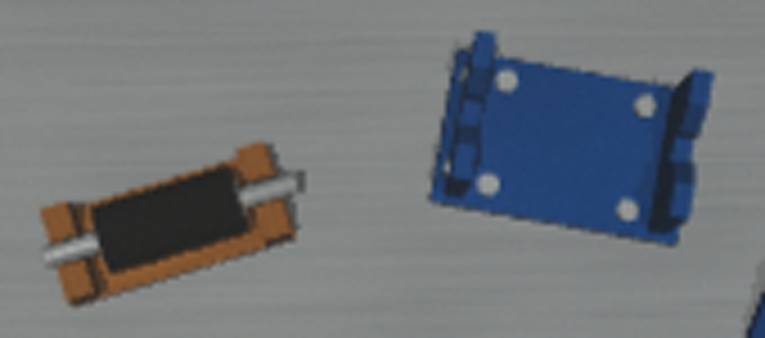

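View pics/crops.png

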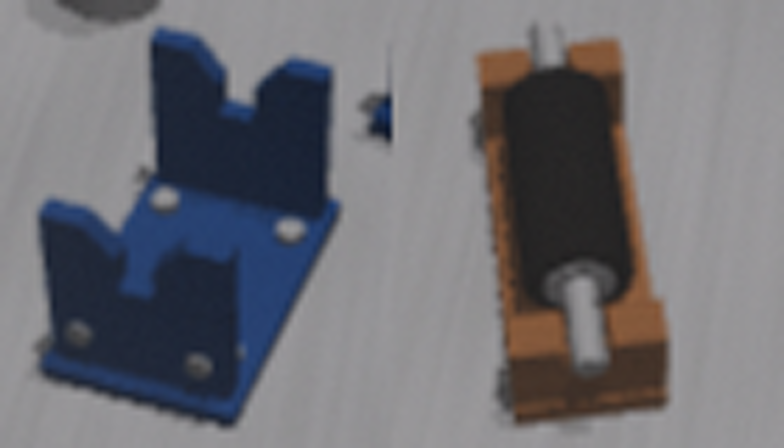

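```bash
cat > h.py <<'E'
from cell import env, optics
import numpy as np
from scipy.optimize import least_squares
C={n:optics.get_calibration(n) for n in("top","side")}
def proj(n,X):
    c=C[n]; p=(np.asarray(X,float)@np.array(c["R"]).T+np.array(c["t"]))@np.array(c["intrinsics"]).T
    return p[:,:2]/p[:,2:]
def place(p,L):
    c,s=np.cos(p[2]),np.sin(p[2]); L=np.asarray(L,float)
    return np.c_[p[0]+c*L[:,0]-s*L[:,1],p[1]+s*L[:,0]+c*L[:,1],L[:,2]]
def fit(p0,data):
    def r(p): return np.concatenate([(proj(n,place(p,L))-uv).ravel() for n,L,uv in data])
    s=least_squares(r,p0,loss="soft_l1",x_scale=[100,100,.1]); return s.x,r(s.x).reshape(-1,2)
E
python3 - <<'E'
from h import *
def T(l): return (np.array(l)+.5)/4.5-.5+[180,130]
def S(l): return (np.array(l)+.5)/5.6-.5+[200,110]
def Q(l): return (np.array(l)+.5)/5.6-.5+[205-70,195]
st=[("top",[[50,80,5],[-50,80,5],[-50,-80,5],[45,72,100],[45,60,100],[45,-60,100],[45,-72,100],[-45,-72,100]],T([[458,48],[432,202],[676,243],[477,32],[495,36],[692,70],[713,74],[688,225]])),
("side",[[45,-60,100],[-45,-60,100],[45,72,100],[-45,72,100],[-45,72,10],[-50,80,0],[-50,-80,10],[9,72,65],[-9,72,65],[9,-60,65],[-9,-60,65]],S([[152,40],[330,72],[42,212],[237,260],[237,400],[235,425],[338,205],[122,290],[155,297],[222,115],[253,120]]))]
ro=[("top",[[0,82,46],[0,-82,46],[22,45,46],[22,-45,46],[-22,-45,46],[-22,45,46]],T([[45,255],[303,182],[95,207],[237,166],[250,226],[110,272]])),
("side",[[0,82,46],[0,-82,52]],Q([[593,360],[540,26]]))]
# p0
for nm,d,p0 in(("stand",st,[560,-150,-.17]),("roller",ro,[540,50,.25])):
    p,r=fit(p0,d); print(nm,p.round(3)); print(r.round(1).tolist())
    print(' top only',fit(p0,d[:1])[0].round(3),'side only',fit(p0,d[1:])[0].round(3))
E
```

```text
stand [ 5.75818e+02 -2.49738e+02 -1.89000e-01]
[[-0.5, 1.2], [-0.5, 0.6], [0.0, 1.0], [-0.1, 0.4], [0.2, 0.3], [0.4, 0.3], [0.2, 0.1], [0.4, -0.7], [-0.5, -0.2], [-0.8, 1.1], [-0.4, 0.1], [-1.2, 0.0], [-0.8, -0.1], [0.3, 0.6], [0.8, -1.5], [-0.5, -0.3], [0.2, 0.2], [-0.3, -0.6], [0.3, -0.1]]
 top only [ 5.76942e+02 -2.49602e+02 -1.95000e-01] side only [ 5.75083e+02 -2.49711e+02 -1.86000e-01]
roller [5.30631e+02 3.35000e-01 2.82000e-01]
[[0.3, 0.5], [-1.0, -0.3], [-0.4, -0.1], [-1.2, -0.4], [0.4, 1.2], [0.7, 0.3], [-1.0, 0.1], [0.3, -2.2]]
 top only [ 5.30982e+02 -1.63000e-01  2.65000e-01] side only [5.29566e+02 2.10700e+00 3.01000e-01]
```

```bash
cat >> h.py <<'E'
from scipy.spatial.transform import Rotation as Ro
def plan(tgt,yang,n):
    """n equal rows from the measured pose to TCP tgt (mm), tool down, tool y at world angle yang"""
    o=env.get_obs(); R0=Ro.from_matrix(o["tool_rot"]); y=np.array([np.cos(yang),np.sin(yang),0]); z=np.array([0,0,-1.])
    R1=Ro.from_matrix(np.c_[np.cross(y,z),y,z]); rv=(R0.inv()*R1).as_rotvec()
    d=(np.array(tgt)-o["ee_pos"])/n; print(o["time_s"],np.round(o["ee_pos"],1),"step mm",d.round(1),"turn/row deg",np.degrees(rv/n).round(2))
    for i in range(n):
        R=R0*Ro.from_rotvec(rv*i/n); print((R.inv().apply(d)/1000).round(4).tolist(),np.degrees(rv/n).round(2).tolist())
E
python3 -c "
from h import *
plan([530.5,0,140],0.275,19)"
```

```text
0.1 [ 223.2 -610.   230.5] step mm [16.2 32.1 -4.8] turn/row deg [-0.   -0.   -4.51]
[0.0262, -0.0246, 0.0048] [-0.0, -0.0, -4.51]
[0.0281, -0.0224, 0.0048] [-0.0, -0.0, -4.51]
[0.0298, -0.0202, 0.0048] [-0.0, -0.0, -4.51]
[0.0312, -0.0178, 0.0048] [-0.0, -0.0, -4.51]
[0.0325, -0.0153, 0.0048] [-0.0, -0.0, -4.51]
[0.0336, -0.0127, 0.0048] [-0.0, -0.0, -4.51]
[0.0345, -0.01, 0.0048] [-0.0, -0.0, -4.51]
[0.0352, -0.0072, 0.0048] [-0.0, -0.0, -4.51]
[0.0357, -0.0044, 0.0048] [-0.0, -0.0, -4.51]
[0.0359, -0.0016, 0.0048] [-0.0, -0.0, -4.51]
[0.0359, 0.0012, 0.0048] [-0.0, -0.0, -4.51]
[0.0357, 0.004, 0.0048] [-0.0, -0.0, -4.51]
[0.0353, 0.0068, 0.0048] [-0.0, -0.0, -4.51]
[0.0347, 0.0096, 0.0048] [-0.0, -0.0, -4.51]
[0.0338, 0.0123, 0.0048] [-0.0, -0.0, -4.51]
[0.0327, 0.0149, 0.0048] [-0.0, -0.0, -4.51]
[0.0315, 0.0174, 0.0048] [-0.0, -0.0, -4.51]
[0.03, 0.0198, 0.0048] [-0.0, -0.0, -4.51]
[0.0283, 0.0221, 0.0048] [-0.0, -0.0, -4.51]
```

Call:
step_arm --commands '[[0,[0.026,-0.025,0],[0,0,-4.5]],[0,[0.028,-0.022,0],[0,0,-4.5]],[0,[0.03,-0.02,0],[0,0,-4.5]],[0,[0.031,-0.018,0],[0,0,-4.5]],[0,[0.032,-0.015,0],[0,0,-4.5]],[0,[0.034,-0.013,0],[0,0,-4.5]],[0,[0.034,-0.01,0],[0,0,-4.5]],[0,[0.035,-0.007,0],[0,0,-4.5]],[0,[0.036,-0.004,0],[0,0,-4.5]],[0,[0.036,-0.002,0],[0,0,-4.5]]]' --squeeze 60

```text
time_s: 1.35
ee_pos: [385.8, -287.8, 231.4]
tool_rot: [[0.416, 0.909, 0.0], [0.909, -0.416, -0.0], [0.0, 0.0, -1.0]]
ft_force: [0.5, -0.2, 0.0]
gripper_width: 85.5
grasp_force: 0.0
```

```bash
python3 -c "
from h import *
plan([530.5,0,140],0.275,9)"
```

```text
1.35 [ 385.8 -287.8  231.4] step mm [ 16.1  32.  -10.2] turn/row deg [ 0.    0.   -4.48]
[0.0358, 0.0013, 0.0102] [0.0, 0.0, -4.48]
[0.0356, 0.0041, 0.0102] [0.0, 0.0, -4.48]
[0.0351, 0.0069, 0.0102] [0.0, 0.0, -4.48]
[0.0345, 0.0096, 0.0102] [0.0, 0.0, -4.48]
[0.0336, 0.0123, 0.0102] [0.0, 0.0, -4.48]
[0.0326, 0.0148, 0.0102] [0.0, 0.0, -4.48]
[0.0313, 0.0173, 0.0102] [0.0, 0.0, -4.48]
[0.0299, 0.0197, 0.0102] [0.0, 0.0, -4.48]
[0.0282, 0.022, 0.0102] [0.0, 0.0, -4.48]
```

Call:
step_arm --commands '[[0,[0.036,0.001,0.01],[0,0,-4.5]],[0,[0.036,0.004,0.01],[0,0,-4.5]],[0,[0.035,0.007,0.01],[0,0,-4.5]],[0,[0.0345,0.0095,0.01],[0,0,-4.5]],[0,[0.0335,0.0125,0.01],[0,0,-4.5]],[0,[0.0325,0.015,0.01],[0,0,-4.5]],[0,[0.031,0.0175,0.01],[0,0,-4.5]],[0,[0.03,0.0195,0.01],[0,0,-4.5]],[0,[0.028,0.022,0.01],[0,0,-4.5]],[0,[0,0,0],[0,0,0]]]'

```text
time_s: 2.6
ee_pos: [530.9, 1.6, 140.6]
tool_rot: [[-0.276, 0.961, -0.001], [0.961, 0.276, 0.002], [0.002, -0.0, -1.0]]
ft_force: [-0.2, 1.5, -0.1]
gripper_width: 85.6
grasp_force: 0.0
```

Run:
```python
from h import *
import cv2
plan([530.5,0,22],0.275,8)
s=optics.get_image("side")[:,:,::-1]; t=optics.get_image("top")[:,:,::-1]
a=cv2.resize(s[180:290,180:290],(480,480),interpolation=cv2.INTER_CUBIC)
cv2.imwrite("pics/above.png",a)
```

```text
2.6 [530.9   1.6 140.6] step mm [ -0.1  -0.2 -14.8] turn/row deg [-0.   -0.02  0.04]
[-0.0002, -0.0001, 0.0148] [-0.0, -0.02, 0.04]
[-0.0002, -0.0001, 0.0148] [-0.0, -0.02, 0.04]
[-0.0002, -0.0001, 0.0148] [-0.0, -0.02, 0.04]
[-0.0002, -0.0001, 0.0148] [-0.0, -0.02, 0.04]
[-0.0002, -0.0001, 0.0148] [-0.0, -0.02, 0.04]
[-0.0002, -0.0001, 0.0148] [-0.0, -0.02, 0.04]
[-0.0002, -0.0001, 0.0148] [-0.0, -0.02, 0.04]
[-0.0002, -0.0001, 0.0148] [-0.0, -0.02, 0.04]
```

View pics/above.png

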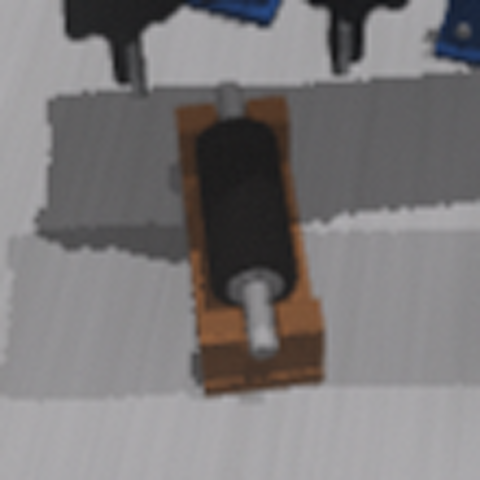

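The roller (drum centre about (247,210) in the crop) lies midway between the fingertips at (132,85) and (343,65), which are still above it. I'll go straight down.

Call:
step_arm --commands '[[0,[0,0,0.016],[0,0,0]],[0,[-0.001,0,0.016],[0,0,0]],[0,[0,0,0.016],[0,0,0]],[0,[-0.0005,-0.001,0.016],[0,0,0]],[0,[0,0,0.015],[0,0,0]],[0,[0,0,0.014],[0,0,0]],[0,[0,0,0.012],[0,0,0]],[0,[0,0,0.008],[0,0,0]],[0,[0,0,0.005],[0,0,0]],[0,[0,0,0],[0,0,0]]]'

```text
time_s: 3.95
ee_pos: [530.2, -4.5, 23.2]
tool_rot: [[-0.269, 0.963, -0.0], [0.963, 0.269, 0.0], [0.0, -0.0, -1.0]]
ft_force: [-0.1, 0.9, 0.5]
gripper_width: 85.0
grasp_force: 0.0
```

Call:
step_arm --commands '[[0.2,[0,0,0],[0,0,0]],[0.3,[0,0,0],[0,0,0]],[0.4,[0,0,0],[0,0,0]],[0.5,[0,0,0],[0,0,0]],[0.6,[0,0,0],[0,0,0]],[0.7,[0,0,0],[0,0,0]],[0.8,[0,0,0],[0,0,0]],[1,[0,0,0],[0,0,0]],[1,[0,0,0],[0,0,0]],[1,[0,0,0],[0,0,0]]]'

```text
time_s: 5.2
ee_pos: [531.3, -4.2, 24.0]
tool_rot: [[-0.269, 0.963, 0.002], [0.963, 0.269, 0.0], [-0.0, 0.002, -1.0]]
ft_force: [3.2, 0.5, 5.2]
gripper_width: 42.8
grasp_force: 60.4
```

Call:
step_arm --commands '[[1,[0,0,-0.003],[0,0,0]],[1,[0,0,-0.006],[0,0,0]],[1,[0,0,-0.01],[0,0,0]],[1,[0,0,-0.015],[0,0,0]],[1,[0,0,-0.02],[0,0,0]],[1,[0,0,-0.02],[0,0,0]],[1,[0,0,-0.02],[0,0,0]],[1,[0,0,-0.016],[0,0,0]],[1,[0,0,-0.01],[0,0,0]],[1,[0,0,0],[0,0,0]]]' --squeeze 80

```text
time_s: 6.45
ee_pos: [530.5, -4.5, 143.9]
tool_rot: [[-0.269, 0.963, 0.001], [0.963, 0.269, -0.0], [-0.0, 0.001, -1.0]]
ft_force: [0.9, 0.7, -4.6]
gripper_width: 41.8
grasp_force: 83.0
```

Run:
```python
from h import *
import cv2
o=env.get_obs(); print(o["ee_pos"],o["gripper_width"],o["grasp_force"],o["ft_force"],o["ft_torque"])
s=optics.get_image("side")[:,:,::-1]; t=optics.get_image("top")[:,:,::-1]
cv2.imwrite("pics/lift_s.png",s);cv2.imwrite("pics/lift_t.png",t)
X=np.array([o["ee_pos"]]); print(proj("side",X),proj("top",X))
u,v=proj("side",X)[0].astype(int);a=cv2.resize(s[v-45:v+55,u-50:u+50],(400,400),interpolation=cv2.INTER_CUBIC)
print(u-50,v-45)
u,v=proj("top",X)[0].astype(int);b=cv2.resize(t[v-50:v+50,u-50:u+50],(400,400),interpolation=cv2.INTER_CUBIC)
print(u-50,v-50)
cv2.imwrite("pics/lift.png",np.hstack([a,b]))
```

```text
[530.50909254  -4.53326542 143.88686934] 41.80526206667289 83.03028166294098 [ 0.85407967  0.69503676 -4.58562247] [-0.04706549 -0.02336038  0.02984926]
[[234.39988939 197.24038506]] [[216.79885196 174.16475484]]
184 152
166 124
```

View pics/lift.png

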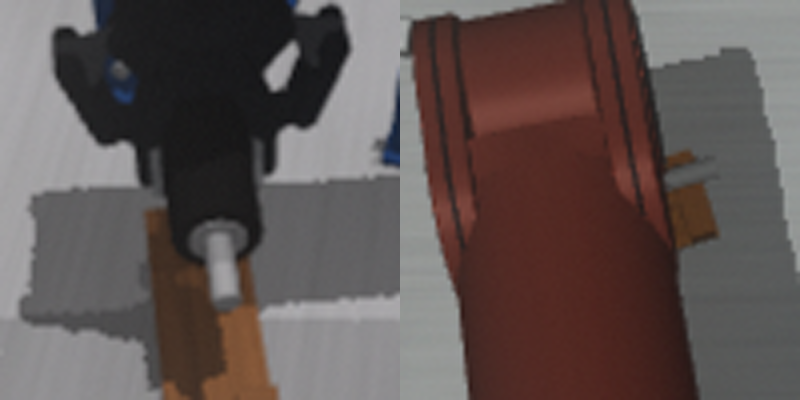

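The roller is held and level-looking: near axle tip at side pixel (240.9,226.6), drum end-face centre at (237.9,211.1), far tip at top pixel (244.6,165.6). Next I fit its pose relative to the tool.

Run:
```python
from h import *
o=env.get_obs(); P=o["ee_pos"]
def pt(p,s):
    yaw=.272; d=np.array([-np.sin(yaw),np.cos(yaw),np.tan(p[2])]); e=np.array([np.cos(yaw),np.sin(yaw),0]); d/=np.linalg.norm(d)
    return P+p[0]*d*[1,1,0]+p[3]*e+[0,0,p[1]]+s*d
def r(p): return np.r_[(proj("side",[pt(p,82),pt(p,45)])-[[240.9,226.6],[237.9,211.1]]).ravel(),(proj("top",[pt(p,-82)])-[[244.6,165.6]]).ravel(),p[3]/6,(p[1]-22.1)/6]
s=least_squares(r,[4,22,0,0]); print(s.x.round(3),s.fun.round(1))
plan([575.8,-249.7,144],-0.189,9)
```

```text
[ 6.9330e+00  2.2229e+01  1.4000e-02 -1.8950e+00] [-0.6  0.2  0.3 -0.2  0.   0.3 -0.3  0. ]
6.55 [529.9  -4.6 142.8] step mm [  5.1 -27.2   0.1] turn/row deg [-0.01 -0.    2.94]
[-0.0276, -0.0024, -0.0001] [-0.01, -0.0, 2.94]
[-0.0277, -0.001, -0.0001] [-0.01, -0.0, 2.94]
[-0.0277, 0.0004, -0.0001] [-0.01, -0.0, 2.94]
[-0.0276, 0.0019, -0.0001] [-0.01, -0.0, 2.94]
[-0.0275, 0.0033, -0.0001] [-0.01, -0.0, 2.94]
[-0.0273, 0.0047, -0.0001] [-0.01, -0.0, 2.94]
[-0.027, 0.0061, -0.0001] [-0.01, -0.0, 2.94]
[-0.0267, 0.0074, -0.0001] [-0.01, -0.0, 2.94]
[-0.0263, 0.0088, -0.0001] [-0.01, -0.0, 2.94]
```

Call:
step_arm --commands '[[1,[-0.028,-0.0025,0],[0,0,3]],[1,[-0.028,-0.001,0],[0,0,3]],[1,[-0.028,0.0005,0],[0,0,3]],[1,[-0.028,0.002,0],[0,0,3]],[1,[-0.028,0.0035,0],[0,0,3]],[1,[-0.028,0.005,0],[0,0,3]],[1,[-0.028,0.006,0],[0,0,3]],[1,[-0.027,0.0075,0],[0,0,3]],[1,[-0.025,0.008,0],[0,0,2.5]],[1,[0,0,0],[0,0,0]]]'

```text
time_s: 7.8
ee_pos: [575.2, -255.8, 142.9]
tool_rot: [[0.194, 0.981, -0.0], [0.981, -0.194, -0.001], [-0.001, -0.0, -1.0]]
ft_force: [0.2, 0.5, -5.2]
gripper_width: 42.2
grasp_force: 83.0
```

Run:
```python
from h import *
import cv2
plan([574.8,-255.1,125],-0.189,1)
s=optics.get_image("side")[:,:,::-1]; t=optics.get_image("top")[:,:,::-1]
cv2.imwrite("pics/st_s.png",s);cv2.imwrite("pics/st_t.png",t)
a=cv2.resize(s[90:190,190:290],(400,400),interpolation=cv2.INTER_CUBIC)
b=cv2.resize(t[110:210,256:356],(400,400),interpolation=cv2.INTER_CUBIC)
cv2.imwrite("pics/st.png",np.hstack([a,b]))
```

```text
7.8 [ 575.2 -255.8  142.9] step mm [ -0.4   0.7 -17.9] turn/row deg [-0.01  0.05 -0.37]
[0.0007, -0.0005, 0.0179] [-0.01, 0.05, -0.37]
```

View pics/st.png

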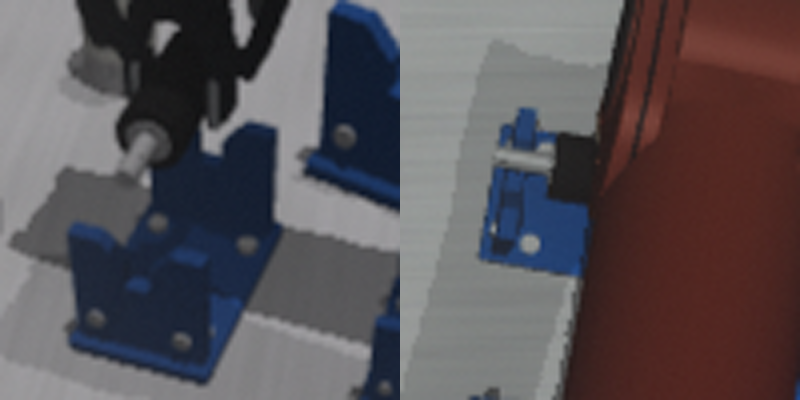

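Run:
```python
from h import *
P=np.array([575.2,-255.8,142.9])
for uv in ([[221.1,132.6],[279.6,148.9]],[[225.9,124.6],[293.6,151.4]]):
    X=least_squares(lambda X:np.r_[proj("side",[X])[0]-uv[0],proj("top",[X])[0]-uv[1]],P).x
    d=X-[575.8,-249.7,0]; a=-.189
    print(X.round(1),"stand frame",(d[0]*np.cos(a)+d[1]*np.sin(a)).round(1),(-d[0]*np.sin(a)+d[1]*np.cos(a)).round(1), (proj("side",[X])[0]-uv[0]).round(1),(proj("top",[X])[0]-uv[1]).round(1))
```

```text
[ 589.2 -167.2  170.3] stand frame -2.3 83.6 [-0.1 -0. ] [0.  0.1]
[ 584.2 -202.9  165.4] stand frame -0.6 47.6 [0.3 0. ] [-0.  -0.3]
```

Call:
step_arm --commands '[[1,[-0.001,0.001,0.006],[0,0,-0.3]],[1,[0,0,0.008],[0,0,0]],[1,[0,0,0.01],[0,0,0]],[1,[0,0,0.01],[0,0,0]],[1,[0,0,0.01],[0,0,0]],[1,[0,0,0.009],[0,0,0]],[1,[0,0,0.007],[0,0,0]],[1,[0,0,0.005],[0,0,0]],[1,[0,0,0],[0,0,0]],[1,[0,0,0],[0,0,0]]]'

```text
time_s: 9.15
ee_pos: [576.5, -253.5, 78.7]
tool_rot: [[0.184, 0.983, 0.001], [0.983, -0.184, -0.0], [-0.0, 0.001, -1.0]]
ft_force: [-0.5, -0.0, -5.7]
gripper_width: 42.2
grasp_force: 83.0
```

Run:
```python
from h import *
import cv2
plan([575.8,-255.1,50],-0.189,1)
s=optics.get_image("side")[:,:,::-1]; t=optics.get_image("top")[:,:,::-1]
cv2.imwrite("pics/fu_s.png",s);cv2.imwrite("pics/fu_t.png",t)
a=cv2.resize(s[110:190,200:280],(400,400),interpolation=cv2.INTER_CUBIC)
b=cv2.resize(t[120:200,266:346],(400,400),interpolation=cv2.INTER_CUBIC)
cv2.imwrite("pics/fu.png",np.hstack([a,b]))
```

```text
9.15 [ 576.5 -253.5   78.7] step mm [ -0.7  -1.6 -28.7] turn/row deg [0.03 0.01 0.23]
[-0.0017, -0.0004, 0.0287] [0.03, 0.01, 0.23]
```

View pics/fu.png

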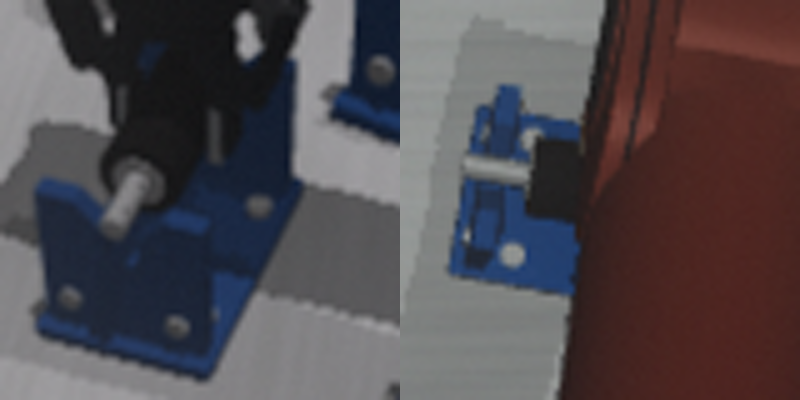

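Run:
```python
from h import *
import cv2
st=[575.8,-249.7,-.189]
for z in(101,72):
  X=place(st,[[0,82,z],[0,45,z],[3,82,z]])
  print(z,"side crop",((proj("side",X)-[200,110]+.5)*5-.5).round(0).tolist(),"top crop",((proj("top",X)-[266,120]+.5)*5-.5).round(0).tolist())
```

```text
101 side crop [[112.0, 223.0], [140.0, 174.0], [106.0, 221.0]] top crop [[67.0, 166.0], [135.0, 177.0], [68.0, 160.0]]
72 side crop [[115.0, 265.0], [142.0, 217.0], [109.0, 264.0]] top crop [[64.0, 174.0], [131.0, 186.0], [65.0, 169.0]]
```

Tip is seen at side crop (112,225) and top crop (67,163). For a centred axle I predict (112,223) and (67,166), so it's within about 1 mm. I'll lower slowly.

Call:
step_arm --commands '[[1,[0,-0.0005,0.003],[0,0,0]],[1,[0,0,0.003],[0,0,0]],[1,[0,0,0.003],[0,0,0]],[1,[0,0,0.003],[0,0,0]],[1,[0,0,0.003],[0,0,0]],[1,[0,0,0.003],[0,0,0]],[1,[0,0,0.003],[0,0,0]],[1,[0,0,0.002],[0,0,0]],[1,[0,0,0.002],[0,0,0]],[1,[0,0,0],[0,0,0]]]'

```text
time_s: 10.5
ee_pos: [576.0, -253.3, 53.3]
tool_rot: [[0.184, 0.983, 0.0], [0.983, -0.184, 0.0], [0.0, 0.0, -1.0]]
ft_force: [2.3, -0.1, -4.5]
gripper_width: 41.7
grasp_force: 83.0
```

Call:
step_arm --commands '[[1,[0,0,0.001],[0,0,0]],[1,[0,0,0],[0,0,0]],[1,[0,0,0.001],[0,0,0]],[1,[0,0,0],[0,0,0]],[1,[0,0,0.001],[0,0,0]],[1,[0,0,0],[0,0,0]],[1,[0,0,0.0005],[0,0,0]],[1,[0,0,0],[0,0,0]],[1,[0,0,0],[0,0,0]],[1,[0,0,0],[0,0,0]]]'

```text
time_s: 11.75
ee_pos: [576.0, -253.3, 50.2]
tool_rot: [[0.184, 0.983, 0.0], [0.983, -0.184, -0.0], [-0.0, 0.001, -1.0]]
ft_force: [2.5, 0.5, 3.0]
gripper_width: 42.5
grasp_force: 83.6
```

Call:
step_arm --commands '[[1,[0,0,0.0005],[0,0,0]],[1,[0,0,0],[0,0,0]],[1,[0,0,0],[0,0,0]],[1,[0,0,0],[0,0,0]],[1,[0,0,0],[0,0,0]],[1,[0,0,0],[0,0,0]],[1,[0,0,0],[0,0,0]],[1,[0,0,0],[0,0,0]],[1,[0,0,0],[0,0,0]],[1,[0,0,0],[0,0,0]]]'

```text
time_s: 13.0
ee_pos: [576.0, -253.3, 50.1]
tool_rot: [[0.184, 0.983, 0.001], [0.983, -0.184, -0.0], [-0.0, 0.001, -1.0]]
ft_force: [0.8, 0.1, 7.3]
gripper_width: 41.8
grasp_force: 84.1
```

Run:
```python
from h import *
import cv2
o=env.get_obs(); print(o["ft_force"],o["ft_torque"])
s=optics.get_image("side")[:,:,::-1]; t=optics.get_image("top")[:,:,::-1]
a=cv2.resize(s[110:190,200:280],(400,400),interpolation=cv2.INTER_CUBIC)
b=cv2.resize(t[120:200,266:346],(400,400),interpolation=cv2.INTER_CUBIC)
cv2.imwrite("pics/seat.png",np.hstack([a,b]))
```

```text
[0.77987028 0.05674114 7.30324478] [ 0.20735319 -0.00638192 -0.28380757]
```

View pics/seat.png

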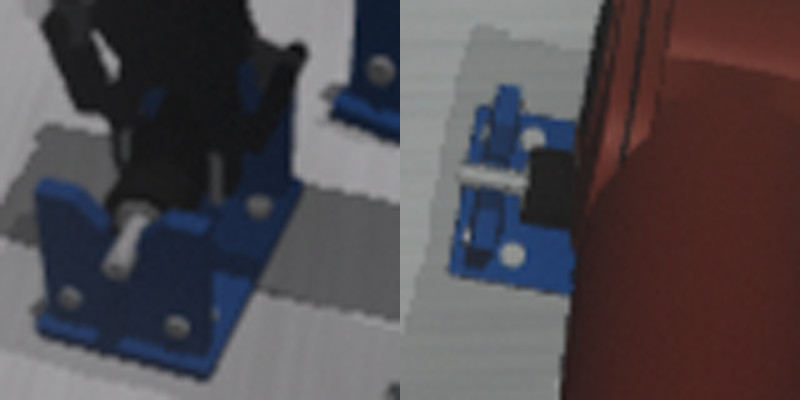

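Near tip is at side crop (118,268) and top crop (62,173), matching the seated prediction of (115,265) and (64,174). The small moment means both ends bear. Releasing.

Call:
step_arm --commands '[[0.45,[0,0,0],[0,0,0]],[0.4,[0,0,0],[0,0,0]],[0.3,[0,0,0],[0,0,0]],[0.2,[0,0,0],[0,0,0]],[0.1,[0,0,0],[0,0,0]],[0,[0,0,0],[0,0,0]],[0,[0,0,0],[0,0,0]],[0,[0,0,0],[0,0,0]],[0,[0,0,0],[0,0,0]],[0,[0,0,0],[0,0,0]]]'

```text
time_s: 14.35
ee_pos: [575.7, -253.3, 49.3]
tool_rot: [[0.184, 0.983, -0.0], [0.983, -0.184, 0.0], [0.0, -0.0, -1.0]]
ft_force: [-0.4, -0.5, 0.8]
gripper_width: 85.3
grasp_force: 0.0
```

Call:
step_arm --commands '[[0,[0,0,-0.005],[0,0,0]],[0,[0,0,-0.01],[0,0,0]],[0,[0,0,-0.02],[0,0,0]],[0,[0,0,-0.025],[0,0,0]],[0,[0,0,-0.025],[0,0,0]],[0,[0,0,-0.025],[0,0,0]],[0,[0,0,-0.025],[0,0,0]],[0,[0,0,-0.025],[0,0,0]],[0,[0,0,-0.02],[0,0,0]],[0,[0,0,-0.01],[0,0,0]]]'

```text
time_s: 15.6
ee_pos: [576.1, -253.3, 241.3]
tool_rot: [[0.184, 0.983, 0.002], [0.983, -0.184, -0.001], [-0.0, 0.002, -1.0]]
ft_force: [0.5, -0.0, -0.7]
gripper_width: 85.3
grasp_force: 0.0
```

Call:
step_arm --commands '[[0,[-0.02,-0.02,0],[0,0,0]],[0,[-0.02,-0.02,0],[0,0,0]],[0,[-0.02,-0.02,0],[0,0,0]],[0,[-0.02,-0.02,0],[0,0,0]],[0,[-0.02,-0.02,0],[0,0,0]],[0,[-0.02,-0.02,0],[0,0,0]],[0,[-0.02,-0.01,0],[0,0,0]],[0,[0,0,0],[0,0,0]],[0,[0,0,0],[0,0,0]],[0,[0,0,0],[0,0,0]]]'

```text
time_s: 16.85
ee_pos: [423.0, -365.9, 239.2]
tool_rot: [[0.182, 0.983, 0.0], [0.983, -0.182, 0.0], [0.001, 0.0, -1.0]]
ft_force: [0.1, -0.6, -0.5]
gripper_width: 84.8
grasp_force: 0.0
```

Run:
```python
from h import *
import cv2
o=env.get_obs(); print(o["time_s"],o["ee_pos"],o["ft_force"])
s=optics.get_image("side")[:,:,::-1]; t=optics.get_image("top")[:,:,::-1]
a=cv2.resize(s[110:190,200:280],(400,400),interpolation=cv2.INTER_CUBIC)
b=cv2.resize(t[120:200,266:346],(400,400),interpolation=cv2.INTER_CUBIC)
cv2.imwrite("pics/end.png",np.hstack([a,b]))
X=place([575.8,-249.7,-.189],[[0,82,72],[0,-82,72]])
print(((proj("side",X)-[200,110]+.5)*5).round(),((proj("top",X)-[266,120]+.5)*5).round())
```

```text
16.85 [ 423.03615061 -365.94460129  239.24362232] [ 0.06354982 -0.64054769 -0.49057851]
[[115. 266.]
 [226.  70.]] [[ 65. 175.]
 [360. 225.]]
```

View pics/end.png

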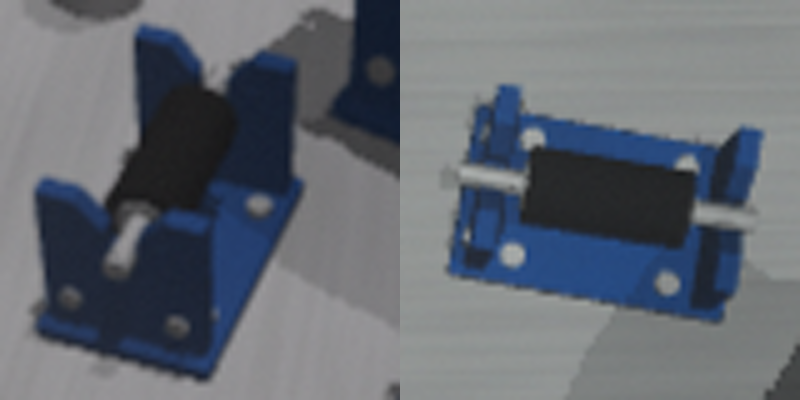

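Run:
```python
from h import *
f=lambda l,o:(np.array(l)+.5)/5-.5+o
t=f([[60,175],[357,218],[128,148],[295,170],[285,247],[123,222]],[266,120]); s=f([[118,269],[214,72]],[200,110])
def pts(p):
    L=[[0,82,0],[0,-82,0],[22,45,0],[22,-45,0],[-22,-45,0],[-22,45,0]]; X=place(p[:3],L); X[:,2]=p[3]+p[4]*np.array(L)[:,1]; return X
def r(p):
    X=pts(p); return np.r_[(proj("top",X)-t).ravel(),(proj("side",X[:2])-s).ravel()]
q=least_squares(r,[575,-250,-.19,72,0],loss="soft_l1",x_scale=[10,10,.1,10,.1]); print(q.x.round(3),r(q.x).reshape(-1,2).round(1).tolist())
X=pts(q.x)[:2]; d=X[:,:2]-[575.8,-249.7]; print(X.round(1),d@np.array([np.cos(-.189),np.sin(-.189)]))
```

```text
[ 5.77602e+02 -2.48024e+02 -1.50000e-01  7.09650e+01  9.00000e-03] [[0.1, 0.3], [-0.2, -0.3], [0.8, -0.3], [-0.2, -0.3], [-0.1, -0.0], [-0.2, 0.6], [-0.3, -0.0], [0.4, 0.0]]
[[ 589.9 -166.9   71.7]
 [ 565.3 -329.1   70.2]] [-1.72837091  4.6385188 ]
```

The roller is free in the stand. Both axle ends fit at 70–72 mm height, so both are at the slot bottoms, and the arm is clear.

```bash
python3 -c "
from cell import env
print(env.finish_job())"
```

```text
the job is handed in; nothing more can be done
None
```

The long roller is in the middle-sized blue stand with both axle ends at the slot bottoms (measured 70–72 mm against 72 mm); I released it, backed the arm clear, left the short roller alone and handed the job in at about 17 s.

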